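# Take a battery pack stack apart onto its charging cradles

### The job

Take the battery stack apart from the top down: first put the circuit board in the green tray, then the red and the blue module (either first) in the cradles of their own colour, and last the long yellow module in the long yellow cradle. Each must sit upright and flat on the floor inside its cradle, set down gently and not dropped or tipped. Leave the multimeter where it lies.

Things in the scene. Friction and masses are not known exactly. Their poses are not given: they have to be found in the camera images.
- board: Circuit board on top of the stack, bridging the red and blue modules, loose, about 140 g: black carrier with green board, 66 (x) by 46 (y) mm, 12 mm thick; on its middle a finned aluminium heatsink 40 (x) by 26 (y) mm, 12 to 38 mm above the underside: grip it across the 26 mm. Chips beside it reach 15 mm. Origin: centre of the underside, 140 mm above the bench at the start; z up.
- red_module: Short battery module, four upright cells between red plastic holders, loose, about 200 g: 42 mm (x) by 42 mm (y), 70 mm high. At the start it stands on one end part of the long module, its centre about 34 mm along that module's x axis from its centre (which end varies, the blue one is on the other), half covered by the board. Origin: centre of the underside; z up.
- blue_module: Short battery module, four upright cells between blue plastic holders, loose, about 200 g: 42 mm (x) by 42 mm (y), 70 mm high. It stands on the long module beside the red one, a gap of about 26 mm between them along the long module's x, half covered by the board. Origin: centre of the underside; z up.
- long_module: Long battery module at the bottom of the stack, fourteen upright black cells between yellow plastic holders, loose, about 660 g: 144.5 mm long (x), 42 mm wide (y), 70 mm high; stands on the bench. It carries the red and blue modules, its two ends show from above. Origin: centre of the underside; z up.
- board_tray: Green tray for the board, inside 88 mm (x) by 68 mm (y). Fixed to the bench. Low open tray: floor 4 mm thick, walls 4 mm thick, rim 16 mm above the bench. Origin: centre of its underside, on the bench; z up.
- red_cradle: Red square cradle for the red module, inside 62 by 62 mm. Fixed to the bench. Low open tray: floor 4 mm thick, walls 4 mm thick, rim 16 mm above the bench. Origin: centre of its underside, on the bench; z up.
- blue_cradle: Blue square cradle for the blue module, inside 62 by 62 mm. Fixed to the bench. Low open tray: floor 4 mm thick, walls 4 mm thick, rim 16 mm above the bench. Origin: centre of its underside, on the bench; z up.
- long_cradle: Long yellow cradle for the long module, inside 164 mm (x) by 62 mm (y). Fixed to the bench. Low open tray: floor 4 mm thick, walls 4 mm thick, rim 16 mm above the bench. Origin: centre of its underside, on the bench; z up.
- meter: Orange multimeter lying face up, loose, 190 mm (x) by 90 mm (y), 36 mm high (47 mm at the dial), to be left alone. Origin: centre of the underside; z up.
Things that resemble listed ones, but are neither listed nor needed, are in the scene too. Leave any orange look-alike of the board alone.

How it is judged:
By the outcome, as a careful person would: the job done as asked, in the order asked, and still so for the second after the job is handed in, with the robot touching nothing.
It also fails if it takes over 112 s, if anything falls off the work surface, if the arm or the gripper's body presses on something with over 40 N, if the wrist force passes 120 N, or if a joint passes its speed limit or range.

### The arm

A 6-joint arm with a two-finger parallel gripper is mounted at the origin on the work surface. World frame = base frame: x ahead of the robot, y to its left, z up, the work surface at z = 0. Lengths are in mm, angles in rad, forces in N, time in s.
With the tool pointing down it reaches from about 350 to 975 mm from the base axis. Payload 7.1 kg.
Tool frame: the origin (TCP) lies midway between the tips of the shut fingers; the grasp point (between the pads) lies ctrl.grip_point_offset behind it (ctrl.grip_point_offset is the distance from the TCP to the grasp point, in mm); z points along the fingers, y is the line along which they close (so a half turn about z gives the same grasp; the last joint's range is limited). The gripper opens to 88 mm and grips with 3 to 60 N. Pads are 20 mm wide; open, the fingers measure 115 mm over their backs; the gripper's body (75 mm by 178 mm) begins 61 mm behind the grasp point.
Start: joints at [-1.207, 0.423, 1.63, -0, 1.089, -0.019], TCP at [233.466, -579.74, 222.675] pointing down, gripper open.
Joint ranges: [-3, 3], [-0.9, 2.11], [0.09, 2.58], [-1.31, 4.45], [0.11, 2.69], [-2.54, 2.54]. Speed limits (rad/s): [2.39, 2.39, 3.01, 3.14, 3.14, 3.14].

### API

Orientations are given as a rotation vector (axis times angle).
In Python, from workcell import ctrl gives the robot as it stands.
- The arm moves only by the tool apply_moves, never from a script. Its argument "targets" is a list of rows, each an object of numbers: "tx", "ty", "tz": the shift along the world's x, y, z in m; "spin": the turn about the world's z in degrees. In form: [{"tx": .., "ty": .., "tz": .., "spin": ..}, ...]. A call has exactly 8 rows; each row is the pose to reach, as a shift and turn from the pose commanded when the call began; what a row does not reach only later rows make up. A row lasts 1/10 s, in which the tool goes at most 50 mm and 8.59 degrees, less where a joint would pass 70% of its speed; a pose out of reach is approached as far as the arm can. A call with a gripper value outside its range is refused whole. "gripper" is the closure, from -1 (fully open) to 1 (shut), set as the call begins (left out, the last holds). The fingers move at their own pace and stop on an object; the grip force is fixed at half the most. Time passes only in rows, so rows that repeat a pose let the fingers close, or fill a call up. It gives the time, the measured TCP pose, the force, the opening and the grip force at its end, in the units of the state.
- ctrl.get_obs(): the state, without advancing time (a new reading comes with each control period).
- ctrl.get_image(name): name is "scene" or "top" or "wrist"; returns the picture (480x640x3 uint8, red, green, blue); there is no depth.
- ctrl.get_calibration(name): a dict with "fov_y" (degrees; the focal length in pixels is half the picture's height over the tangent of half this angle, whatever the lens; pixels are square), "cx", "cy" (the principal point, pixels), "rvec" (rotation vector, rad) and "tvec" (3), from world to camera coordinates, as OpenCV has them. Camera axes: x right, y down, z forward; pixel columns grow to the right and rows downward; lengths in mm; the calibration is good to about 2 mm. The wrist camera is an equidistant fisheye: a pixel r from the principal point sees the ray r / f radians off the axis. A picture is of the moment at which its call begins: read the wrist's pose just before it. get_calibration takes no time and is no camera call; for the wrist camera it gives the pose at the moment of the call.
- ctrl.close_job(): hands the job in; it is judged then, once.
Trained networks look in the newest picture that a camera, given by its name, has taken for a name from the list of things; names that differ only in an ending like _2 or _b are one class to them, and where a whole thing is asked for, a point or a joint stands for the part that bears it (a point fixed in the world has none). Each returns a list of dicts, best first, with "score" (0 to 1); they miss things now and then, are a little off and sometimes report something else, mostly with a low value. They report only what shows in the picture. A call takes as long as a camera call. They do not tell look-alikes from the thing itself.
- ctrl.outline_of(name, camera): "pixels" (480x640 bool, what is visible of it) and "box" ([left, top, right, bottom] in pixels, round what is visible of it).
- ctrl.pinpoint(name, camera): "uv" ([column, row] in pixels: a listed point, or the origin of a listed thing).
The state is a dict: "t": time; "qpos": joint angles; "qvel": joint speeds; "joint_torque": joint torques, N m; "ee_pos": TCP position; "orientation": TCP orientation; "ft_force": force on the tool from outside, world axes, zero at the start; "moment": the same for the moment, N m; "width": finger opening in mm; "grasp_force": force on a finger pad.
Only numpy, scipy, OpenCV 4.12 (cv2) and the standard library are available. Lean on these libraries where they do the work, as an engineer would, in place of code of your own. Each camera call takes 0.05 s, during which the arm holds its last target. There are 200 camera calls.

## Working session

There is one attempt and no reset: what is moved stays moved. The work goes in short steps, Python scripts to look and compute and a tool call to move; the robot and the scene stay as the last step left them, time stands still between calls to the robot, and variables do not carry over. Pictures are saved under pics/ and viewed, at most 14 in all, crops included, and the job is handed in when it is done.

Besides the shell and the picture viewer there is one more tool, called by a JSON object that holds its "fn" and its "kwargs". apply_moves: Moves the arm, as the interface text tells. Its arguments: {"type":"object","properties":{"targets":{"type":"array"},"gripper":{"type":"number"}},"required":["targets"]}

```bash
ls; mkdir -p pics; python3 - <<'E'
from workcell import ctrl
import cv2,numpy as np
print(ctrl.get_obs()); print(ctrl.grip_point_offset)
for n in ["scene","top"]:
    im=ctrl.get_image(n); cv2.imwrite(f"pics/{n}0.png",im[:,:,::-1]); print(n,ctrl.get_calibration(n))
    for o in ["board","red_module","blue_module","long_module","board_tray","red_cradle","blue_cradle","long_cradle","meter"]:
        print(o,[(np.round(d["uv"]).tolist(),round(d["score"],2)) for d in ctrl.pinpoint(o,n)[:3]],[(np.round(d["box"]).tolist(),round(d["score"],2)) for d in ctrl.outline_of(o,n)[:3]])
E
```

```text
pics
{'t': 0.0, 'qpos': array([-1.20697516e+00,  4.23835643e-01,  1.63069847e+00,  4.49810688e-06,
        1.08860429e+00, -1.89574683e-02]), 'qvel': array([-0.00183437,  0.00062601,  0.00186708, -0.00048493, -0.00215158,
       -0.00123946]), 'joint_torque': array([ 1.82709522e-03, -5.44607520e+01, -2.73665893e+01,  6.45264890e-02,
        2.27821857e-02, -1.35510340e-04]), 'ee_pos': array([ 233.28553079, -579.22037408,  221.90162122]), 'orientation': array([-3.08273491e+00, -5.97310230e-01,  4.10239838e-04]), 'ft_force': array([-0.31081379,  0.08200419, -0.54243726]), 'moment': array([-0.02360924,  0.02717584,  0.02092268]), 'grasp_force': 0.0, 'width': 88.0112910768576}
18.700000000000003
scene {'fov_y': 42.7733373170125, 'cx': 318.64013561964714, 'cy': 239.52113656845347, 'rvec': array([ 0.80170172,  2.42911105, -1.2659865 ]), 'tvec': array([ 434.75172623, -122.67104701, 1633.23263548])}
board [([308.0, 216.0], 0.94), ([274.0, 156.0], 0.92)] [([259.0, 141.0, 292.0, 161.0], 0.95), ([298.0, 201.0, 324.0, 225.0], 0.78)]
red_module [([265.0, 182.0], 0.67), ([288.0, 173.0], 0.29)] [([
[... 1101 characters left out ...]
0.0, 316.0], 0.57)]
red_module [([472.0, 274.0], 0.95)] [([461.0, 261.0, 497.0, 288.0], 0.8)]
blue_module [([474.0, 312.0], 0.66)] [([461.0, 304.0, 495.0, 327.0], 0.6)]
long_module [([461.0, 293.0], 0.96), ([310.0, 300.0], 0.72)] [([448.0, 255.0, 486.0, 337.0], 0.7)]
board_tray [([384.0, 204.0], 0.84)] [([364.0, 176.0, 406.0, 233.0], 0.92)]
red_cradle [([276.0, 208.0], 0.9)] [([259.0, 184.0, 293.0, 221.0], 0.94)]
blue_cradle [([314.0, 302.0], 0.58)] [([293.0, 283.0, 334.0, 319.0], 0.69)]
long_cradle [([192.0, 278.0], 0.93)] [([170.0, 234.0, 216.0, 323.0], 0.85), ([132.0, 118.0, 189.0, 216.0], 0.54)]
meter [([165.0, 168.0], 0.72), ([194.0, 279.0], 0.38)] [([135.0, 118.0, 189.0, 218.0], 0.81)]
```

View pics/top0.png

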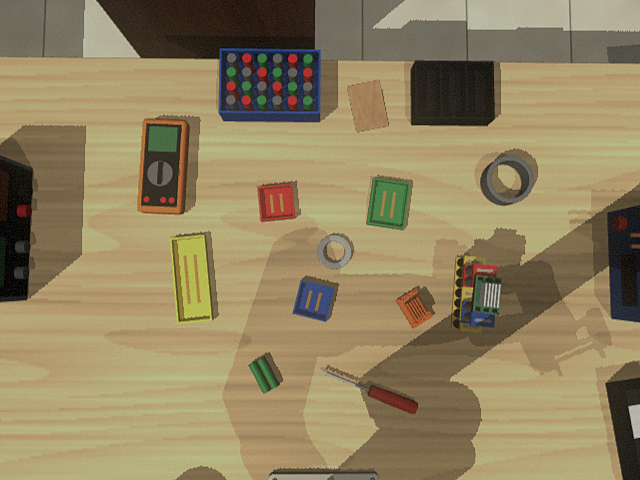

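View pics/scene0.png

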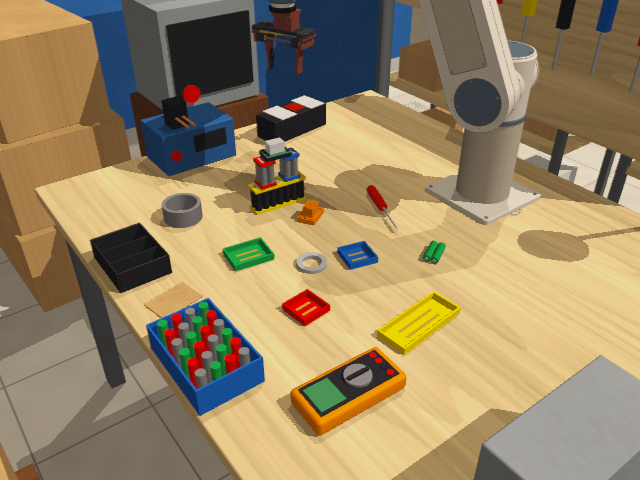

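The top view shows two board candidates. The green board with the aluminium heatsink is on the stack at about (487,295) in top and (276,150) in scene. An orange look-alike lies on the bench at about (415,307) in top and (310,212) in scene. I choose the one on the stack, because the orange one doesn't match the description. Cradles in top: green (389,203), red (277,202), blue (315,299), yellow (192,278). The meter is at (165,166).

```bash
cat > h.py <<'E'
from workcell import ctrl
import cv2,numpy as np
from scipy.spatial.transform import Rotation as Ro
def cal(n):
    c=ctrl.get_calibration(n); c["R"]=Ro.from_rotvec(c["rvec"]).as_matrix(); c["f"]=240/np.tan(np.radians(c["fov_y"]/2)); c["C"]=-c["R"].T@c["tvec"]; c["fish"]=n=="wrist"; return c
def plane(c,uv,z):
    p=(np.atleast_2d(uv).astype(float)-[c["cx"],c["cy"]])/c["f"]
    if c["fish"]:
        r=np.linalg.norm(p,axis=1,keepdims=True)+1e-9; d=np.hstack([p/r*np.sin(r),np.cos(r)])
    else: d=np.hstack([p,np.ones((len(p),1))])
    d=d@c["R"]; return c["C"]+d*((z-c["C"][2])/d[:,2:])
def proj(c,P):
    q=np.atleast_2d(P)@c["R"].T+c["tvec"]; 
    if c["fish"]:
        s=np.linalg.norm(q[:,:2],axis=1,keepdims=True)+1e-9; k=q[:,:2]/s*np.arctan2(s,q[:,2:])
    else: k=q[:,:2]/q[:,2:]
    return k*c["f"]+[c["cx"],c["cy"]]
def rect(c,mask,z):
    v,u=np.nonzero(mask); P=plane(c,np.c_[u,v],z)[:,:2].astype(np.float32)
    (x,y),(w,h),a=cv2.minAreaRect(P)
    if w<h: w,h,a=h,w,a+90
    return [round(float(k),1) for k in (x,y,w,h,(a+90)%180-90)]   # a: angle of long side from world x
def save(n,im): cv2.imwrite(f"pics/{n}.png",im[:,:,::-1])
E
python3 - <<'E'
from h import *
im=ctrl.get_image("top"); c=cal("top"); print("C",c["C"])
for o,z in [("board_tray",16),("red_cradle",16),("blue_cradle",16),("long_cradle",16),("meter",36),("board",12),("board",152),("red_module",210-70),("blue_module",140),("long_module",70)]:
    for d in ctrl.outline_of(o,"top")[:2]: print(o,rect(c,d["pixels"],z),round(d["score"],2))
z0={"long_module":0,"red_module":70,"blue_module":70,"board":140}
for o in z0:
    for d in ctrl.pinpoint(o,"top")[:2]: print(o,"pt",plane(c,d["uv"],z0[o]).round(1),round(d["score"],2))
s=ctrl.get_image("scene"); cs=cal("scene")
for o in z0:
    for d in ctrl.pinpoint(o,"scene")[:2]: print(o,"ptS",plane(cs,d["uv"],z0[o]).round(1),round(d["score"],2))
save("crop1",np.hstack([cv2.resize(im[240:345,440:520],(400,525),interpolation=cv2.INTER_CUBIC),cv2.resize(s[130:220,240:308],(396,525),interpolation=cv2.INTER_CUBIC)]))
cw=cal("wrist"); print("wrist C",cw["C"],cw["f"], "axis",cw["R"][2])
E
```

```text
C [ 486.20480004   23.28711545 1124.56697771]
board_tray [641.8, -130.5, 99.8, 79.2, -7.9] 0.91
board_tray [487.1, 264.7, 171.5, 72.7, 6.2] 0.48
red_cradle [640.7, 97.2, 72.9, 70.8, -85.3] 0.98
red_cradle [486.9, 264.7, 172.3, 75.9, 6.1] 0.69
blue_cradle [444.2, 20.0, 73.4, 71.4, -13.7] 0.9
long_cradle [486.8, 264.7, 172.5, 75.8, 6.1] 0.83
meter [710.1, 319.4, 191.4, 96.1, -2.6] 0.58
board [457.9, -330.4, 77.5, 58.7, -6.4] 0.87
board [428.9, -181.9, 67.4, 49.0, 31.0] 0.79
board [461.4, -285.9, 67.7, 51.3, -6.4] 0.87
board [436.1, -156.1, 58.9, 42.8, 31.0] 0.79
red_module [494.9, -277.0, 61.4, 41.6, 89.1] 0.58
blue_module [424.7, -272.7, 62.7, 40.9, 77.7] 0.68
long_module [460.9, -275.0, 144.3, 57.3, -4.4] 0.85
long_module pt [[488.  270.4   0. ]] 0.73
long_module pt [[ 458.8 -286.9    0. ]] 0.64
red_module pt [[ 493.6 -284.9   70. ]] 0.58
blue_module pt [[ 428.5 -281.    70. ]] 0.77
blue_module pt [[496.6 251.2  70. ]] 0.19
board pt [[ 459.3 -284.4  140. ]] 0.69
board pt [[ 439.7 -153.9  140. ]] 0.63
long_module ptS [[ 466.6 -286.4    0. ]] 0.65
red_module ptS [[ 502.9 -287.3   70. ]] 0.66
blue_module ptS [[ 394.7 -392.9   70. ]] 0.22
board ptS [[ 470. -269.  140.]] 0.91
board ptS [[5.619e+02 3.000e-01 1.400e+02]] 0.58
wrist C [ 300.556335   -551.00511008  385.88959914] 371.64829954431775 axis [-0.2442376  -0.09706437 -0.96484533]
```

View pics/crop1.png

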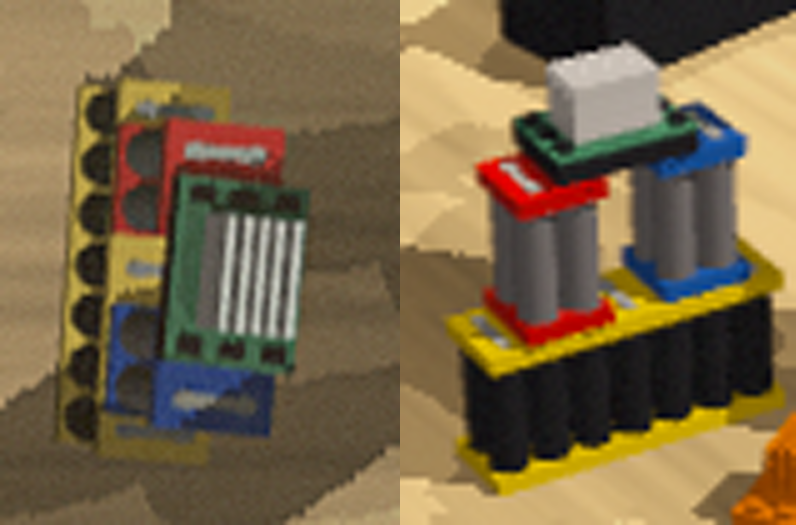

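The crop shows the real board, green with a finned heatsink, bridging red (+x end) and blue. The stack is at about (460,-285) with a yaw of about -5°. I'll move above it and refine with the wrist camera.

{"fn": "apply_moves", "kwargs": {"targets": [{"tx": 0.02,"ty": 0.03,"tz": 0.02,"spin": -3.4},{"tx": 0.05,"ty": 0.07,"tz": 0.04,"spin": -6.8},{"tx": 0.085,"ty": 0.11,"tz": 0.06,"spin": -10.2},{"tx": 0.12,"ty": 0.15,"tz": 0.07,"spin": -13.6},{"tx": 0.155,"ty": 0.19,"tz": 0.07,"spin": -17},{"tx": 0.185,"ty": 0.23,"tz": 0.07,"spin": -20.5},{"tx": 0.21,"ty": 0.265,"tz": 0.07,"spin": -24},{"tx": 0.227,"ty": 0.295,"tz": 0.07,"spin": -27.4}], "gripper": -1}}

```text
t: 3.7
ee_pos: [461.8, -282.9, 293.0]
orientation: [3.138, -0.153, 0.001]
ft_force: [1.2, -1.3, 0.7]
width: 87.9
grasp_force: 0.0
```

```bash
cat >> h.py <<'E'
def tool():
    o=ctrl.get_obs(); R=Ro.from_rotvec(o["orientation"]).as_matrix()
    print("t",round(o["t"],2),"tcp",o["ee_pos"].round(1),"yaw x",round(float(np.degrees(np.arctan2(R[1,0],R[0,0]))),2),"tilt",R[:2,2].round(3),"w",round(float(o["width"]),1),"F",o["ft_force"].round(1),"gf",round(float(o["grasp_force"]),1)); return o
E
python3 - <<'E'
from h import *
tool(); c=cal("wrist"); im=ctrl.get_image("wrist"); print("C",c["C"])
for o,z in [("board",152),("red_module",140),("blue_module",140),("long_module",70)]:
    for d in ctrl.outline_of(o,"wrist")[:2]: print(o,rect(c,d["pixels"],z),d["box"],round(d["score"],2))
for o,z in {"long_module":0,"red_module":70,"blue_module":70,"board":140}.items():
    for d in ctrl.pinpoint(o,"wrist")[:2]: print(o,"pt",plane(c,d["uv"],z).round(1),np.round(d["uv"]),round(d["score"],2))
save("w1",im)
E
```

```text
t 3.7 tcp [ 461.8 -282.9  293. ] yaw x -5.59 tilt [ 0.001 -0.   ] w 87.9 F [ 1.2 -1.3  0.7] gf 0.0
C [ 533.64728251 -288.04163495  456.2856598 ]
board [464.0, -214.2, 45.9, 34.9, 30.8] [214.0, 200.8, 271.5, 263.9] 0.96
board [462.7, -283.2, 68.8, 47.4, -6.5] [293.6, 186.2, 354.0, 266.9] 0.73
red_module [507.7, -283.7, 41.7, 23.2, 84.4] [290.6, 160.4, 346.6, 187.0] 0.76
red_module [612.4, -173.9, 71.9, 59.7, -8.1] [151.5, 32.3, 216.2, 113.9] 0.56
blue_module [415.5, -277.3, 41.2, 19.4, 84.6] [297.1, 265.7, 344.1, 286.6] 0.7
long_module [525.2, -286.5, 41.3, 16.7, 84.5] [299.5, 140.0, 338.7, 159.6] 0.88
long_module [389.9, -275.2, 50.1, 22.5, 84.4] [295.9, 265.1, 345.1, 286.1] 0.55
red_module pt [[ 493.6 -280.1   70. ]] [316. 180.] 0.85
red_module pt [[459.  -26.6  70. ]] [110. 235.] 0.28
board pt [[ 462.7 -282.3  140. ]] [321. 223.] 0.95
board pt [[ 462.7 -213.2  140. ]] [244. 230.] 0.78
```

View pics/w1.png

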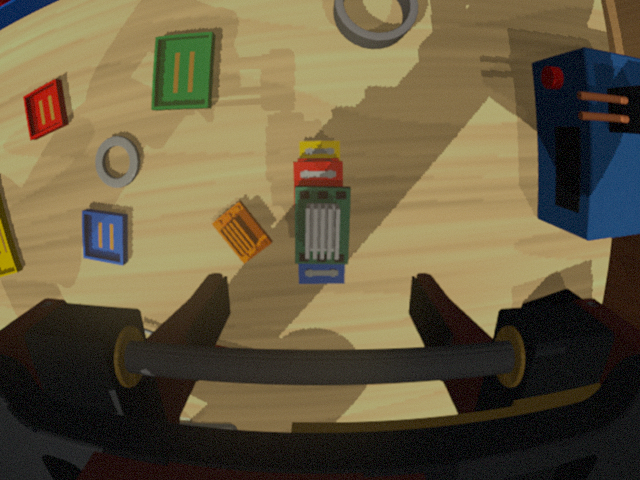

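The wrist view shows the board with its heatsink centred at about (322,226), red above it at (318,173) and blue below it at (322,275). The orange decoy is at (242,231). The board is at (462.7,-283) with a yaw of -6.5°. I'm descending onto the heatsink, keeping the tips above the chips.

{"fn": "apply_moves", "kwargs": {"targets": [{"tx": 0.001,"ty": 0.0015,"tz": -0.03,"spin": -1},{"tx": 0.001,"ty": 0.0015,"tz": -0.06,"spin": -1},{"tx": 0.001,"ty": 0.0015,"tz": -0.085,"spin": -1},{"tx": 0.001,"ty": 0.0015,"tz": -0.105,"spin": -1},{"tx": 0.001,"ty": 0.0015,"tz": -0.12,"spin": -1},{"tx": 0.001,"ty": 0.0015,"tz": -0.13,"spin": -1},{"tx": 0.001,"ty": 0.0015,"tz": -0.134,"spin": -1},{"tx": 0.001,"ty": 0.0015,"tz": -0.134,"spin": -1}]}}

```text
t: 4.95
ee_pos: [461.2, -283.6, 158.5]
orientation: [-3.136, 0.178, 0.001]
ft_force: [-0.5, 0.2, -0.2]
width: 87.9
grasp_force: 0.0
```

```bash
python3 - <<'E'
from h import *
tool(); im=ctrl.get_image("wrist"); tool();c=cal("wrist"); print("C",c["C"])
for d in ctrl.outline_of("board","wrist")[:2]: print(rect(c,d["pixels"],152),d["box"],round(d["score"],2))
print(proj(c,[[462.7,-283,152],[462.7,-283,178]]))
save("w2",im)
E
```

```text
t 4.95 tcp [ 461.2 -283.6  158.5] yaw x -6.51 tilt [-0.  0.] w 87.9 F [-0.5  0.2 -0.2] gf 0.0
t 5.0 tcp [ 461.6 -283.7  159. ] yaw x -6.5 tilt [ 0. -0.] w 87.9 F [ 0.5 -0.   0. ] gf 0.0
C [ 533.34873489 -289.99391837  322.27665897]
[462.7, -283.2, 71.0, 46.8, -6.3] [276.4, 218.3, 373.9, 352.1] 0.89
[477.5, -229.1, 37.1, 31.9, 31.7] [171.5, 223.4, 254.6, 303.3] 0.71
[[321.67246277 287.35689663]
 [321.96512652 310.49550206]]
```

View pics/w2.png

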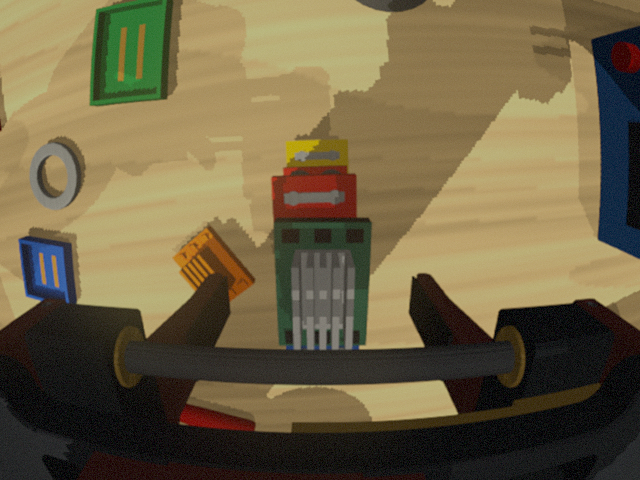

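The heatsink sits centred between the open fingers (pads at about x=225 and 420, heatsink at 322), so I'm closing.

{"fn": "apply_moves", "kwargs": {"targets": [{"tx": 0,"ty": 0,"tz": 0,"spin": 0},{"tx": 0,"ty": 0,"tz": 0,"spin": 0},{"tx": 0,"ty": 0,"tz": 0,"spin": 0},{"tx": 0,"ty": 0,"tz": 0,"spin": 0},{"tx": 0,"ty": 0,"tz": 0,"spin": 0},{"tx": 0,"ty": 0,"tz": 0,"spin": 0},{"tx": 0,"ty": 0,"tz": 0,"spin": 0},{"tx": 0,"ty": 0,"tz": 0,"spin": 0}], "gripper": 1}}

```text
t: 5.85
ee_pos: [461.5, -283.3, 158.7]
orientation: [3.136, -0.177, 0.0]
ft_force: [0.2, 0.1, 0.7]
width: 27.5
grasp_force: 0.2
```

{"fn": "apply_moves", "kwargs": {"targets": [{"tx": 0,"ty": 0,"tz": 0,"spin": 0},{"tx": 0,"ty": 0,"tz": 0,"spin": 0},{"tx": 0,"ty": 0,"tz": 0,"spin": 0},{"tx": 0,"ty": 0,"tz": 0,"spin": 0},{"tx": 0,"ty": 0,"tz": 0.005,"spin": 0},{"tx": 0,"ty": 0,"tz": 0.015,"spin": 0},{"tx": 0,"ty": 0,"tz": 0.035,"spin": 0},{"tx": 0,"ty": 0,"tz": 0.06,"spin": 0}]}}

```text
t: 6.65
ee_pos: [460.9, -282.8, 219.2]
orientation: [-3.136, 0.177, 0.002]
ft_force: [0.7, -0.1, -1.1]
width: 25.8
grasp_force: 30.0
```

```bash
python3 - <<'E'
from h import *
im=ctrl.get_image("wrist"); tool();c=cal("wrist")
for d in ctrl.outline_of("board","wrist")[:2]: print(rect(c,d["pixels"],152+60),rect(c,d["pixels"],152),d["box"],round(d["score"],2))
for o,z in [("board_tray",16),("red_cradle",16),("blue_cradle",16),("red_module",140),("blue_module",140),("long_module",70)]:
    for d in ctrl.outline_of(o,"wrist")[:2]: print(o,rect(c,d["pixels"],z),d["box"],round(d["score"],2))
E
```

```text
t 6.7 tcp [ 463.2 -284.3  223.8] yaw x -6.47 tilt [ 0.005 -0.003] w 25.6 F [ 1.  -0.6  1.8] gf 30.0
[462.3, -282.1, 73.5, 47.8, -6.4] [437.6, -279.3, 98.6, 64.2, -6.4] [270.1, 216.6, 370.1, 349.7] 0.97
[487.3, -239.0, 31.1, 24.9, 30.5] [471.3, -221.6, 41.7, 33.4, 30.5] [195.9, 210.9, 264.5, 285.0] 0.77
board_tray [648.7, -129.7, 99.2, 83.6, -8.3] [121.7, 17.4, 194.0, 108.7] 0.8
red_cradle [648.5, 90.3, 78.6, 76.0, 6.3] [4.5, 74.9, 37.6, 146.2] 0.83
red_cradle [449.9, 20.2, 82.6, 77.1, 76.6] [51.2, 223.5, 104.5, 286.7] 0.48
blue_cradle [450.2, 20.4, 82.1, 77.0, 76.4] [51.3, 220.4, 103.9, 284.8] 0.94
long_module [528.1, -288.7, 42.5, 17.7, 85.1] [293.8, 136.4, 343.2, 159.0] 0.97
long_module [404.5, -276.0, 131.8, 87.5, -6.5] [268.9, 216.7, 371.0, 352.1] 0.7
```

The board is lifted and held at 30 N. I'm carrying it to the green tray at (643,-131), yaw -8°.

{"fn": "apply_moves", "kwargs": {"targets": [{"tx": 0,"ty": 0,"tz": 0.02,"spin": 0},{"tx": 0.02,"ty": 0.017,"tz": 0.03,"spin": 0},{"tx": 0.05,"ty": 0.043,"tz": 0.03,"spin": -0.5},{"tx": 0.085,"ty": 0.072,"tz": 0.02,"spin": -1},{"tx": 0.12,"ty": 0.101,"tz": 0,"spin": -1.5},{"tx": 0.15,"ty": 0.126,"tz": -0.02,"spin": -1.5},{"tx": 0.17,"ty": 0.143,"tz": -0.05,"spin": -1.5},{"tx": 0.18,"ty": 0.152,"tz": -0.08,"spin": -1.5}]}}

```text
t: 7.85
ee_pos: [643.0, -129.3, 136.7]
orientation: [-3.134, 0.215, -0.0]
ft_force: [-0.5, -0.2, -1.5]
width: 25.8
grasp_force: 30.0
```

```bash
python3 - <<'E'
from h import *
im=ctrl.get_image("wrist"); tool();c=cal("wrist")
for d in ctrl.outline_of("board","wrist")[:2]: print("board",rect(c,d["pixels"],132),d["box"],round(d["score"],2))
for o,z in [("board_tray",16),("red_cradle",16),("blue_cradle",16)]:
    for d in ctrl.outline_of(o,"wrist")[:2]: print(o,rect(c,d["pixels"],z),d["box"],round(d["score"],2))
save("w3",im)
E
```

```text
t 7.9 tcp [ 640.5 -127.9  131.2] yaw x -7.84 tilt [-0.007  0.002] w 26.0 F [-1.1  2.4 -3.6] gf 30.0
board [645.1, -126.2, 68.5, 44.6, -8.3] [269.9, 217.3, 369.8, 349.6] 0.95
board_tray [671.8, -131.0, 75.4, 37.8, 80.5] [271.8, 168.9, 369.4, 221.0] 0.78
board_tray [436.9, -318.5, 64.3, 62.9, -7.5] [495.2, 366.4, 550.4, 418.8] 0.72
red_cradle [642.8, 93.6, 84.5, 71.1, -83.1] [43.6, 215.8, 127.6, 302.6] 0.94
```

View pics/w3.png

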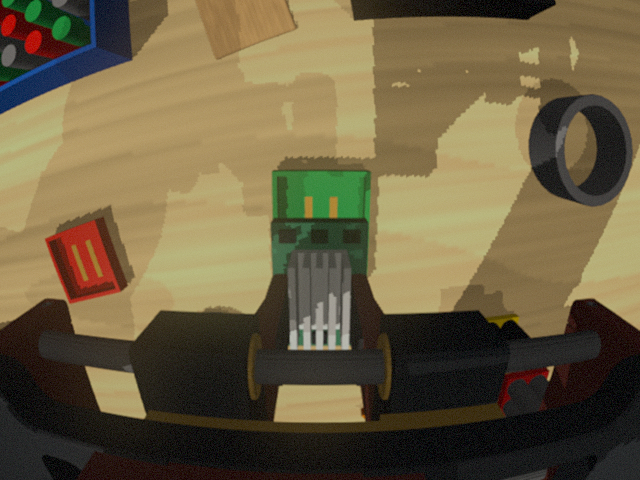

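The board hangs level over the green tray. The tray's far rim is at row ~170 and its sides are at columns 272 and 370, aligned with the board. I'm descending.

{"fn": "apply_moves", "kwargs": {"targets": [{"tx": 0,"ty": 0.002,"tz": -0.025,"spin": 0},{"tx": 0,"ty": 0.002,"tz": -0.05,"spin": 0},{"tx": 0,"ty": 0.002,"tz": -0.07,"spin": 0},{"tx": 0,"ty": 0.002,"tz": -0.085,"spin": 0},{"tx": 0,"ty": 0.002,"tz": -0.097,"spin": 0},{"tx": 0,"ty": 0.002,"tz": -0.106,"spin": 0},{"tx": 0,"ty": 0.002,"tz": -0.112,"spin": 0},{"tx": 0,"ty": 0.002,"tz": -0.113,"spin": 0}]}}

```text
t: 8.9
ee_pos: [641.3, -129.3, 25.4]
orientation: [-3.134, 0.218, 0.001]
ft_force: [-0.2, 0.7, -0.6]
width: 26.1
grasp_force: 30.0
```

```bash
python3 - <<'E'
from h import *
tool(); im=ctrl.get_image("wrist"); tool();c=cal("wrist")
for d in ctrl.outline_of("board","wrist")[:1]: print("board",rect(c,d["pixels"],19),d["box"],round(d["score"],2))
for d in ctrl.outline_of("board_tray","wrist")[:1]: print(rect(c,d["pixels"],16),d["box"],round(d["score"],2))
E
```

```text
t 8.9 tcp [ 641.3 -129.3   25.4] yaw x -7.97 tilt [-0.  0.] w 26.1 F [-0.2  0.7 -0.6] gf 30.0
t 8.95 tcp [ 641.5 -129.3   25.6] yaw x -7.97 tilt [-0.  0.] w 26.2 F [ 0.2 -0.5 -0.4] gf 30.0
board [643.0, -127.2, 70.8, 46.7, -7.9] [270.4, 217.2, 370.7, 350.7] 0.56
[649.6, -129.2, 88.3, 76.8, -8.3] [242.2, 184.6, 398.7, 350.5] 0.7
```

{"fn": "apply_moves", "kwargs": {"targets": [{"tx": 0,"ty": 0,"tz": -0.0005,"spin": 0},{"tx": 0,"ty": 0,"tz": -0.001,"spin": 0},{"tx": 0,"ty": 0,"tz": -0.0015,"spin": 0},{"tx": 0,"ty": 0,"tz": -0.002,"spin": 0},{"tx": 0,"ty": 0,"tz": -0.0024,"spin": 0},{"tx": 0,"ty": 0,"tz": -0.0027,"spin": 0},{"tx": 0,"ty": 0,"tz": -0.003,"spin": 0},{"tx": 0,"ty": 0,"tz": -0.003,"spin": 0}]}}

```text
t: 9.85
ee_pos: [641.5, -129.3, 22.7]
orientation: [3.134, -0.218, -0.0]
ft_force: [-0.5, -0.2, -0.3]
width: 25.9
grasp_force: 30.0
```

{"fn": "apply_moves", "kwargs": {"targets": [{"tx": 0,"ty": 0,"tz": -0.0003,"spin": 0},{"tx": 0,"ty": 0,"tz": -0.0006,"spin": 0},{"tx": 0,"ty": 0,"tz": -0.0008,"spin": 0},{"tx": 0,"ty": 0,"tz": -0.001,"spin": 0},{"tx": 0,"ty": 0,"tz": -0.001,"spin": 0},{"tx": 0,"ty": 0,"tz": -0.001,"spin": 0},{"tx": 0,"ty": 0,"tz": -0.001,"spin": 0},{"tx": 0,"ty": 0,"tz": -0.001,"spin": 0}]}}

```text
t: 10.65
ee_pos: [641.4, -129.3, 22.7]
orientation: [-3.134, 0.218, 0.0]
ft_force: [-4.4, 0.1, 8.1]
width: 25.9
grasp_force: 30.0
```

{"fn": "apply_moves", "kwargs": {"targets": [{"tx": 0,"ty": 0,"tz": 0,"spin": 0},{"tx": 0,"ty": 0,"tz": 0,"spin": 0},{"tx": 0,"ty": 0,"tz": 0,"spin": 0},{"tx": 0,"ty": 0,"tz": 0.002,"spin": 0},{"tx": 0,"ty": 0,"tz": 0.02,"spin": 0},{"tx": 0,"ty": 0,"tz": 0.06,"spin": 0},{"tx": 0,"ty": 0,"tz": 0.105,"spin": 0},{"tx": 0,"ty": 0,"tz": 0.15,"spin": 0}], "gripper": -1}}

```text
t: 11.45
ee_pos: [641.3, -129.2, 174.4]
orientation: [3.134, -0.218, 0.0]
ft_force: [0.7, -0.3, 0.7]
width: 85.7
grasp_force: 0.0
```

```bash
python3 - <<'E'
from h import *
c=cal("wrist");im=ctrl.get_image("wrist"); tool();c=cal("wrist")
for d in ctrl.outline_of("board","wrist")[:1]: print("board",rect(c,d["pixels"],16),d["box"],round(d["score"],2))
for d in ctrl.outline_of("board_tray","wrist")[:1]: print(rect(c,d["pixels"],16),d["box"],round(d["score"],2))
t=ctrl.get_image("top"); c=cal("top")
for o,z in [("board",16),("board_tray",16),("red_module",140),("blue_module",140),("long_module",70)]:
  for d in ctrl.outline_of(o,"top")[:2]: print(o,rect(c,d["pixels"],z),round(d["score"],2))
save("c2",np.hstack([cv2.resize(im[100:400,200:440],(400,500)),cv2.resize(t[240:345,440:520],(380,500),interpolation=cv2.INTER_CUBIC)]))
E
```

```text
t 11.5 tcp [ 645.7 -130.1  182.9] yaw x -7.96 tilt [ 0.012 -0.003] w 87.1 F [ 1.7 -0.2  5.3] gf 0.0
board [434.4, -183.4, 85.8, 50.1, 30.4] [357.8, 380.8, 422.0, 422.1] 0.84
[649.5, -129.8, 99.2, 78.4, -8.0] [276.5, 165.1, 364.3, 273.1] 0.83
board [630.3, -107.9, 41.4, 6.0, -8.9] 0.55
board [486.5, 264.5, 174.1, 76.3, 5.8] 0.19
board_tray [625.3, -97.3, 55.7, 16.9, -3.1] 0.69
blue_module [448.5, 20.9, 66.9, 63.2, -14.4] 0.72
```

View pics/c2.png

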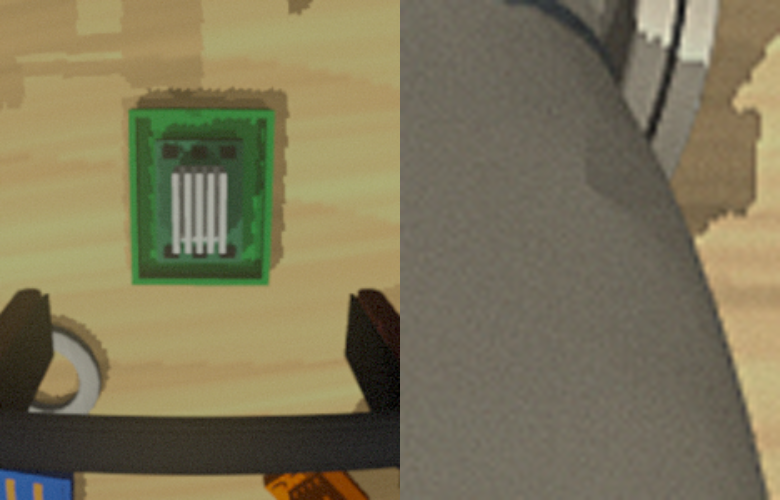

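The board lies flat inside the tray (crop centre at about (200,200), walls visible all round). Next is the stack, for red and blue.

{"fn": "apply_moves", "kwargs": {"targets": [{"tx": -0.01,"ty": -0.01,"tz": 0.03,"spin": 0},{"tx": -0.035,"ty": -0.034,"tz": 0.06,"spin": 0.5},{"tx": -0.065,"ty": -0.063,"tz": 0.08,"spin": 1},{"tx": -0.095,"ty": -0.092,"tz": 0.08,"spin": 1.5},{"tx": -0.125,"ty": -0.121,"tz": 0.08,"spin": 2},{"tx": -0.147,"ty": -0.143,"tz": 0.08,"spin": 2.5},{"tx": -0.16,"ty": -0.155,"tz": 0.08,"spin": 2.5},{"tx": -0.16,"ty": -0.155,"tz": 0.08,"spin": 2.5}]}}

```text
t: 12.7
ee_pos: [479.6, -285.3, 250.7]
orientation: [-3.137, 0.154, 0.003]
ft_force: [-0.2, 0.5, -1.6]
width: 87.8
grasp_force: 0.0
```

```bash
python3 - <<'E'
from h import *
tool();im=ctrl.get_image("wrist");c=cal("wrist")
for o,z in [("red_module",140),("blue_module",140),("long_module",70)]:
    for d in ctrl.outline_of(o,"wrist")[:2]: print(o,rect(c,d["pixels"],z),d["box"],round(d["score"],2))
    for d in ctrl.pinpoint(o,"wrist")[:1]: print(o,"pt",plane(c,d["uv"],z-70).round(1),np.round(d["uv"]),round(d["score"],2))
save("w4",im)
E
```

```text
t 12.7 tcp [ 479.6 -285.3  250.7] yaw x -5.63 tilt [-0.002  0.001] w 87.8 F [-0.2  0.5 -1.6] gf 0.0
red_module [499.9, -282.4, 49.6, 42.5, -4.7] [284.3, 178.7, 347.5, 240.7] 0.64
red_module [616.4, -178.8, 67.9, 57.4, -8.2] [138.0, 36.7, 202.9, 125.8] 0.4
red_module pt [[ 496.3 -278.    70. ]] [313. 201.] 0.83
blue_module [438.9, -279.4, 63.3, 42.8, -6.4] [290.7, 250.0, 350.2, 324.6] 0.94
blue_module [481.3, -75.7, 56.9, 52.7, 76.7] [66.5, 226.7, 116.5, 285.9] 0.27
blue_module pt [[ 426.4 -278.    70. ]] [320. 271.] 0.93
long_module [493.7, -283.1, 89.3, 41.8, -4.9] [295.6, 153.2, 339.7, 248.1] 0.81
```

View pics/w4.png

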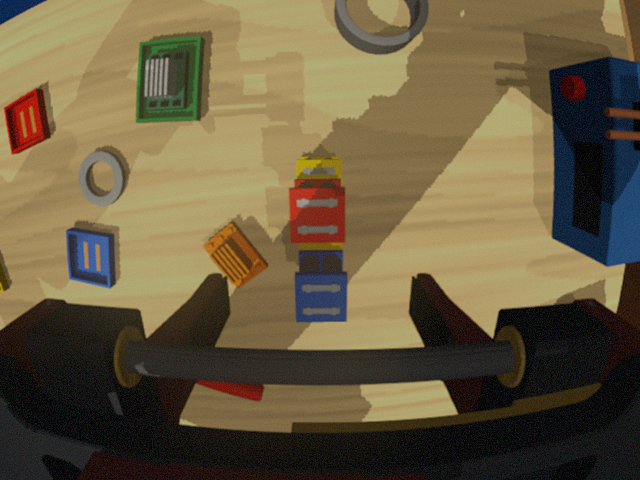

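The wrist view shows the red top face at about (318,214), the blue top face at (321,296), and the board in the tray at (168,80). I'll convert the face corners to positions.

```bash
python3 - <<'E'
from h import *
im=ctrl.get_image("wrist");c=cal("wrist");tool()
for o in ["red","blue"]:
    hsv=cv2.cvtColor(im,cv2.COLOR_RGB2HSV); m=np.zeros((480,640),bool)
    d=ctrl.outline_of(o+"_module","wrist")[0]; rows=slice(188,244) if o=="red" else slice(271,323)
    m[rows]=d["pixels"][rows]; print(o,rect(c,m,140),d["score"])
print(plane(c,[[290,187],[345,187],[291,243],[345,243],[296,273],[347,272],[297,321],[347,321]],140).round(1))
E
```

```text
t 13.1 tcp [ 482.  -283.6  251.5] yaw x -5.4 tilt [-0.  0.] w 87.6 F [ 0.6 -0.  -0.5] gf 0.0
red [497.7, -283.3, 42.5, 41.8, -5.3] 0.8Traceback (most recent call last):
  File "<stdin>", line 5, in <module>
IndexError: list index out of range
```

Red is at (497.7,-283.3) with a yaw of -5.3°, and its measured size agrees with 42×42. I'm descending to grip it about 40 mm above its base.

{"fn": "apply_moves", "kwargs": {"targets": [{"tx": 0.008,"ty": 0.0005,"tz": -0.02,"spin": 0.2},{"tx": 0.016,"ty": 0.001,"tz": -0.05,"spin": 0.2},{"tx": 0.016,"ty": 0.001,"tz": -0.08,"spin": 0.2},{"tx": 0.016,"ty": 0.001,"tz": -0.11,"spin": 0.2},{"tx": 0.016,"ty": 0.001,"tz": -0.135,"spin": 0.2},{"tx": 0.016,"ty": 0.001,"tz": -0.15,"spin": 0.2},{"tx": 0.016,"ty": 0.001,"tz": -0.16,"spin": 0.2},{"tx": 0.016,"ty": 0.001,"tz": -0.16,"spin": 0.2}]}}

```text
t: 14.0
ee_pos: [497.2, -283.0, 90.9]
orientation: [-3.138, 0.144, 0.002]
ft_force: [-0.1, -0.9, 0.1]
width: 87.6
grasp_force: 0.0
```

{"fn": "apply_moves", "kwargs": {"targets": [{"tx": 0,"ty": 0,"tz": 0,"spin": 0},{"tx": 0,"ty": 0,"tz": 0,"spin": 0},{"tx": 0,"ty": 0,"tz": 0,"spin": 0},{"tx": 0,"ty": 0,"tz": 0,"spin": 0},{"tx": 0,"ty": 0,"tz": 0,"spin": 0},{"tx": 0,"ty": 0,"tz": 0,"spin": 0},{"tx": 0,"ty": 0,"tz": 0,"spin": 0},{"tx": 0,"ty": 0,"tz": 0,"spin": 0}], "gripper": 1}}

```text
t: 14.8
ee_pos: [497.6, -283.5, 91.9]
orientation: [3.138, -0.144, 0.001]
ft_force: [-0.8, -1.7, 2.6]
width: 42.2
grasp_force: 30.0
```

{"fn": "apply_moves", "kwargs": {"targets": [{"tx": 0,"ty": 0,"tz": 0.002,"spin": 0},{"tx": 0,"ty": 0,"tz": 0.006,"spin": 0},{"tx": 0,"ty": 0,"tz": 0.015,"spin": 0},{"tx": 0,"ty": 0,"tz": 0.03,"spin": 0},{"tx": 0,"ty": 0,"tz": 0.05,"spin": 0},{"tx": 0,"ty": 0,"tz": 0.07,"spin": 0},{"tx": 0,"ty": 0,"tz": 0.085,"spin": 0},{"tx": 0,"ty": 0,"tz": 0.09,"spin": 0}]}}

```text
t: 15.6
ee_pos: [498.6, -283.8, 184.6]
orientation: [3.136, -0.144, 0.006]
ft_force: [-0.8, 0.3, -1.4]
width: 41.9
grasp_force: 30.0
```

```bash
python3 - <<'E'
from h import *
im=ctrl.get_image("wrist");c=cal("wrist");tool()
for o,z in [("red_module",230),("blue_module",140),("long_module",70),("red_cradle",16),("blue_cradle",16)]:
    for d in ctrl.outline_of(o,"wrist")[:2]: print(o,rect(c,d["pixels"],z),d["box"],round(d["score"],2))
E
```

```text
t 15.65 tcp [ 498.4 -283.8  184.3] yaw x -5.27 tilt [ 0.003 -0.002] w 41.9 F [ 1.  -0.2 -2.2] gf 30.0
red_module [505.2, -282.2, 63.4, 43.7, -5.5] [255.6, 242.3, 381.6, 397.1] 0.66
blue_module [615.4, -186.6, 42.3, 35.9, -8.5] [118.0, 52.8, 172.0, 124.2] 0.53
blue_module [529.5, -286.7, 38.1, 32.4, -4.7] [297.0, 178.3, 350.8, 247.0] 0.29
long_module [515.9, -286.4, 50.5, 43.0, -6.0] [297.6, 177.2, 354.4, 245.5] 0.55
red_cradle [643.0, 62.9, 77.4, 38.9, -8.5] [1.4, 99.2, 22.5, 164.2] 0.87
blue_cradle [448.0, 19.1, 82.7, 78.8, 77.6] [42.0, 253.6, 92.6, 323.7] 0.67
```

Red is up. I'm carrying it to the red cradle at (641.5,97), yaw +4.7°.

{"fn": "apply_moves", "kwargs": {"targets": [{"tx": 0.005,"ty": 0.013,"tz": 0.01,"spin": 0},{"tx": 0.017,"ty": 0.045,"tz": 0.01,"spin": 1},{"tx": 0.032,"ty": 0.085,"tz": 0.01,"spin": 2},{"tx": 0.048,"ty": 0.127,"tz": 0.01,"spin": 4},{"tx": 0.064,"ty": 0.169,"tz": 0,"spin": 6},{"tx": 0.08,"ty": 0.211,"tz": 0,"spin": 8},{"tx": 0.096,"ty": 0.253,"tz": 0,"spin": 9},{"tx": 0.11,"ty": 0.29,"tz": 0,"spin": 10}]}}

```text
t: 16.7
ee_pos: [607.8, 9.9, 181.8]
orientation: [-3.138, -0.132, 0.001]
ft_force: [1.0, -0.1, -1.7]
width: 41.8
grasp_force: 30.0
```

{"fn": "apply_moves", "kwargs": {"targets": [{"tx": 0.012,"ty": 0.032,"tz": -0.005,"spin": 0},{"tx": 0.022,"ty": 0.058,"tz": -0.01,"spin": 0},{"tx": 0.029,"ty": 0.077,"tz": -0.02,"spin": 0},{"tx": 0.033,"ty": 0.086,"tz": -0.035,"spin": 0},{"tx": 0.034,"ty": 0.09,"tz": -0.05,"spin": 0},{"tx": 0.034,"ty": 0.09,"tz": -0.06,"spin": 0},{"tx": 0.034,"ty": 0.09,"tz": -0.07,"spin": 0},{"tx": 0.034,"ty": 0.09,"tz": -0.07,"spin": 0}]}}

```text
t: 17.5
ee_pos: [640.1, 95.5, 109.7]
orientation: [3.139, 0.128, -0.005]
ft_force: [-0.3, -1.0, -1.0]
width: 42.0
grasp_force: 30.0
```

```bash
python3 - <<'E'
from h import *
tool();im=ctrl.get_image("wrist");c=cal("wrist")
for o,z in [("red_module",160),("red_cradle",16),("blue_cradle",16)]:
    for d in ctrl.outline_of(o,"wrist")[:2]: print(o,rect(c,d["pixels"],z),d["box"],round(d["score"],2))
# predicted cradle rim corners
a=np.radians(4.7);u=np.array([np.cos(a),np.sin(a),0]);v=np.array([-u[1],u[0],0])
q=proj(c,[np.array([641.5,97,16])+35*(i*u+j*v) for i,j in((1,1),(1,-1),(-1,-1),(-1,1))]); im=im.copy()
cv2.polylines(im,[q.round().astype(np.int32)],True,(0,255,255),1); save("w5",im)
E
```

```text
t 17.5 tcp [640.1  95.5 109.7] yaw x 4.66 tilt [-0.003 -0.001] w 42.0 F [-0.3 -1.  -1. ] gf 30.0
red_module [649.8, 98.4, 61.6, 41.6, 4.9] [259.5, 245.0, 384.5, 397.7] 0.8
red_cradle [646.7, 100.5, 72.5, 71.5, 5.5] [265.9, 183.0, 368.0, 285.2] 0.69
blue_cradle [486.8, 39.6, 39.1, 27.5, -87.5] [347.6, 400.5, 391.0, 419.7] 0.67
```

View pics/w5.png

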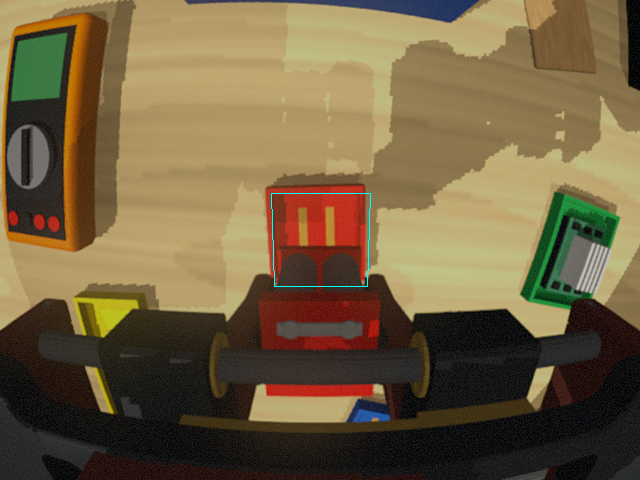

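Red hangs above the red cradle. The visible cradle corners (266..366, from row 185) lie about 5 px left of and 7 px above my prediction, so I'm correcting by +3 and +2 mm and descending.

{"fn": "apply_moves", "kwargs": {"targets": [{"tx": 0.003,"ty": 0.002,"tz": -0.01,"spin": 0},{"tx": 0.003,"ty": 0.002,"tz": -0.03,"spin": 0},{"tx": 0.003,"ty": 0.002,"tz": -0.05,"spin": 0},{"tx": 0.003,"ty": 0.002,"tz": -0.064,"spin": 0},{"tx": 0.003,"ty": 0.002,"tz": -0.074,"spin": 0},{"tx": 0.003,"ty": 0.002,"tz": -0.08,"spin": 0},{"tx": 0.003,"ty": 0.002,"tz": -0.083,"spin": 0},{"tx": 0.003,"ty": 0.002,"tz": -0.084,"spin": 0}]}}

```text
t: 18.5
ee_pos: [644.7, 98.8, 27.8]
orientation: [-3.139, -0.13, -0.001]
ft_force: [0.1, -0.5, -2.2]
width: 42.0
grasp_force: 30.0
```

{"fn": "apply_moves", "kwargs": {"targets": [{"tx": 0,"ty": 0,"tz": -0.0003,"spin": 0},{"tx": 0,"ty": 0,"tz": -0.0006,"spin": 0},{"tx": 0,"ty": 0,"tz": -0.001,"spin": 0},{"tx": 0,"ty": 0,"tz": -0.0013,"spin": 0},{"tx": 0,"ty": 0,"tz": -0.0016,"spin": 0},{"tx": 0,"ty": 0,"tz": -0.002,"spin": 0},{"tx": 0,"ty": 0,"tz": -0.002,"spin": 0},{"tx": 0,"ty": 0,"tz": -0.002,"spin": 0}]}}

```text
t: 19.3
ee_pos: [644.6, 98.8, 25.9]
orientation: [3.139, 0.13, 0.0]
ft_force: [-1.3, -0.4, 1.4]
width: 41.8
grasp_force: 30.0
```

{"fn": "apply_moves", "kwargs": {"targets": [{"tx": 0,"ty": 0,"tz": -0.0002,"spin": 0},{"tx": 0,"ty": 0,"tz": -0.0004,"spin": 0},{"tx": 0,"ty": 0,"tz": -0.0004,"spin": 0},{"tx": 0,"ty": 0,"tz": -0.0004,"spin": 0},{"tx": 0,"ty": 0,"tz": -0.0004,"spin": 0},{"tx": 0,"ty": 0,"tz": -0.0004,"spin": 0},{"tx": 0,"ty": 0,"tz": -0.0004,"spin": 0},{"tx": 0,"ty": 0,"tz": -0.0004,"spin": 0}]}}

```text
t: 20.1
ee_pos: [644.6, 98.8, 25.9]
orientation: [-3.139, -0.13, -0.0]
ft_force: [-2.4, -0.8, 6.2]
width: 41.9
grasp_force: 30.0
```

{"fn": "apply_moves", "kwargs": {"targets": [{"tx": 0,"ty": 0,"tz": 0,"spin": 0},{"tx": 0,"ty": 0,"tz": 0,"spin": 0},{"tx": 0,"ty": 0,"tz": 0,"spin": 0},{"tx": 0,"ty": 0,"tz": 0,"spin": 0},{"tx": 0,"ty": 0,"tz": 0,"spin": 0},{"tx": 0,"ty": 0,"tz": 0.02,"spin": 0},{"tx": 0,"ty": 0,"tz": 0.06,"spin": 0},{"tx": 0,"ty": 0,"tz": 0.1,"spin": 0}], "gripper": -1}}

```text
t: 20.9
ee_pos: [643.7, 98.6, 125.4]
orientation: [3.139, 0.13, -0.004]
ft_force: [0.6, -1.1, 0.5]
width: 87.4
grasp_force: 0.0
```

```bash
python3 - <<'E'
from h import *
tool();im=ctrl.get_image("wrist");c=cal("wrist")
for o,z in [("red_module",74),("red_cradle",16),("blue_cradle",16)]:
    for d in ctrl.outline_of(o,"wrist")[:2]: print(o,rect(c,d["pixels"],z),d["box"],round(d["score"],2))
save("w6",im)
E
```

```text
t 20.9 tcp [643.7  98.6 125.4] yaw x 4.73 tilt [-0.002 -0.   ] w 87.4 F [ 0.6 -1.1  0.5] gf 0.0
red_module [651.7, 102.0, 56.5, 44.4, 4.5] [278.0, 208.4, 357.4, 293.0] 0.55
red_cradle [649.7, 101.2, 74.2, 72.6, 6.3] [273.8, 183.1, 368.6, 279.5] 0.7
blue_cradle [478.8, 19.5, 78.6, 38.7, 84.9] [346.1, 391.0, 427.2, 423.1] 0.66
```

View pics/w6.png

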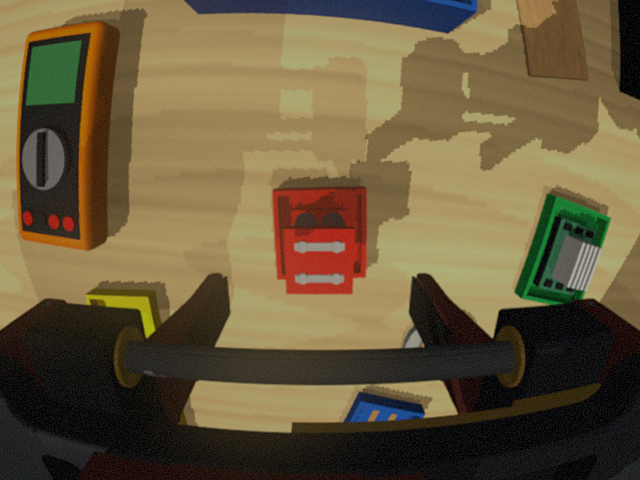

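Red stands upright in its cradle (top face at (319,261), cradle walls visible all round). Next is blue.

{"fn": "apply_moves", "kwargs": {"targets": [{"tx": -0.005,"ty": -0.009,"tz": 0.03,"spin": 0},{"tx": -0.022,"ty": -0.039,"tz": 0.05,"spin": -1},{"tx": -0.043,"ty": -0.077,"tz": 0.07,"spin": -2},{"tx": -0.064,"ty": -0.115,"tz": 0.09,"spin": -4},{"tx": -0.085,"ty": -0.153,"tz": 0.1,"spin": -6},{"tx": -0.106,"ty": -0.191,"tz": 0.11,"spin": -8},{"tx": -0.127,"ty": -0.228,"tz": 0.12,"spin": -9},{"tx": -0.148,"ty": -0.265,"tz": 0.12,"spin": -10}]}}

```text
t: 21.9
ee_pos: [495.3, -167.5, 244.9]
orientation: [-3.138, 0.145, 0.001]
ft_force: [1.2, -1.1, 0.4]
width: 87.8
grasp_force: 0.0
```

{"fn": "apply_moves", "kwargs": {"targets": [{"tx": -0.02,"ty": -0.036,"tz": 0,"spin": 0},{"tx": -0.038,"ty": -0.068,"tz": 0,"spin": 0},{"tx": -0.05,"ty": -0.09,"tz": 0,"spin": 0},{"tx": -0.058,"ty": -0.104,"tz": 0,"spin": 0},{"tx": -0.062,"ty": -0.111,"tz": 0,"spin": 0},{"tx": -0.062,"ty": -0.111,"tz": 0,"spin": 0},{"tx": -0.062,"ty": -0.111,"tz": 0,"spin": 0},{"tx": -0.062,"ty": -0.111,"tz": 0,"spin": 0}]}}

```text
t: 22.7
ee_pos: [434.8, -276.4, 245.0]
orientation: [-3.138, 0.143, 0.001]
ft_force: [-0.2, 0.3, 0.5]
width: 88.3
grasp_force: 0.0
```

```bash
python3 - <<'E'
from h import *
tool();im=ctrl.get_image("wrist");c=cal("wrist")
for o,z in [("blue_module",140),("long_module",70)]:
    for d in ctrl.outline_of(o,"wrist")[:2]: print(o,rect(c,d["pixels"],z),d["box"],round(d["score"],2))
a=np.radians(-5.3);u=np.array([np.cos(a),np.sin(a),0]);v=np.array([-u[1],u[0],0])
im=im.copy()
q=proj(c,[np.array([430,-277,140])+21*(i*u+j*v) for i,j in((1,1),(1,-1),(-1,-1),(-1,1))]); print(q.round())
cv2.polylines(im,[q.round().astype(np.int32)],True,(0,255,255),1)
save("w7",cv2.resize(im[120:360,220:420],(667,600)*1 if 0 else (500,600),interpolation=cv2.INTER_CUBIC))
E
```

```text
t 22.7 tcp [ 434.8 -276.4  245. ] yaw x -5.21 tilt [-0.     0.001] w 88.3 F [-0.2  0.3  0.5] gf 0.0
blue_module [433.1, -279.5, 54.5, 42.4, -4.8] [298.4, 203.9, 359.5, 276.4] 0.85
long_module [491.2, -284.0, 86.4, 42.8, -4.7] [301.6, 109.6, 348.5, 206.0] 0.67
[[295. 217.]
 [352. 217.]
 [351. 270.]
 [296. 270.]]
```

View pics/w7.png

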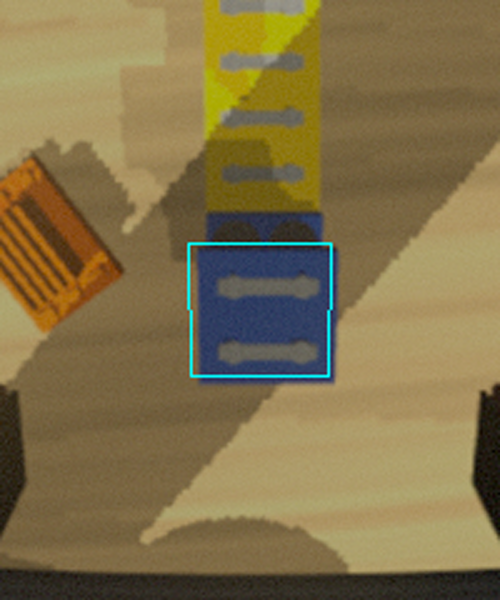

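The blue top face is at about (267,313) in the crop, roughly 2 mm to -y and 1 mm to -x of my prediction, so it is at (428.8,-279.2). I'm gripping it.

{"fn": "apply_moves", "kwargs": {"targets": [{"tx": -0.0055,"ty": -0.002,"tz": -0.02,"spin": 0},{"tx": -0.0055,"ty": -0.002,"tz": -0.045,"spin": 0},{"tx": -0.0055,"ty": -0.002,"tz": -0.075,"spin": 0},{"tx": -0.0055,"ty": -0.002,"tz": -0.105,"spin": 0},{"tx": -0.0055,"ty": -0.002,"tz": -0.13,"spin": 0},{"tx": -0.0055,"ty": -0.002,"tz": -0.145,"spin": 0},{"tx": -0.0055,"ty": -0.002,"tz": -0.1535,"spin": 0},{"tx": -0.0055,"ty": -0.002,"tz": -0.1535,"spin": 0}]}}

```text
t: 23.65
ee_pos: [428.7, -278.7, 91.0]
orientation: [-3.137, 0.144, 0.002]
ft_force: [-0.1, -0.2, -0.4]
width: 87.9
grasp_force: 0.0
```

{"fn": "apply_moves", "kwargs": {"targets": [{"tx": 0,"ty": 0,"tz": 0,"spin": 0},{"tx": 0,"ty": 0,"tz": 0,"spin": 0},{"tx": 0,"ty": 0,"tz": 0,"spin": 0},{"tx": 0,"ty": 0,"tz": 0,"spin": 0},{"tx": 0,"ty": 0,"tz": 0,"spin": 0},{"tx": 0,"ty": 0,"tz": 0,"spin": 0},{"tx": 0,"ty": 0,"tz": 0,"spin": 0},{"tx": 0,"ty": 0,"tz": 0,"spin": 0}], "gripper": 1}}

```text
t: 24.45
ee_pos: [429.1, -279.5, 92.0]
orientation: [3.138, -0.144, 0.001]
ft_force: [-0.2, -1.8, 1.8]
width: 42.2
grasp_force: 30.0
```

{"fn": "apply_moves", "kwargs": {"targets": [{"tx": 0,"ty": 0,"tz": 0.002,"spin": 0},{"tx": 0,"ty": 0,"tz": 0.006,"spin": 0},{"tx": 0,"ty": 0,"tz": 0.015,"spin": 0},{"tx": 0,"ty": 0,"tz": 0.03,"spin": 0},{"tx": 0,"ty": 0,"tz": 0.05,"spin": 0},{"tx": 0,"ty": 0,"tz": 0.07,"spin": 0},{"tx": 0,"ty": 0,"tz": 0.08,"spin": 0},{"tx": 0,"ty": 0,"tz": 0.08,"spin": 0}]}}

```text
t: 25.25
ee_pos: [429.8, -279.7, 173.3]
orientation: [3.137, -0.144, 0.004]
ft_force: [0.2, 0.2, -1.9]
width: 42.0
grasp_force: 30.0
```

Blue is lifted. I'm carrying it to the blue cradle at (446,20), yaw -13.5°.

{"fn": "apply_moves", "kwargs": {"targets": [{"tx": 0.001,"ty": 0.012,"tz": 0.005,"spin": 0},{"tx": 0.003,"ty": 0.045,"tz": 0.01,"spin": -1},{"tx": 0.005,"ty": 0.085,"tz": 0.01,"spin": -2},{"tx": 0.008,"ty": 0.13,"tz": 0.01,"spin": -4},{"tx": 0.01,"ty": 0.175,"tz": 0.01,"spin": -6},{"tx": 0.013,"ty": 0.22,"tz": 0.01,"spin": -7},{"tx": 0.015,"ty": 0.255,"tz": 0,"spin": -8},{"tx": 0.017,"ty": 0.28,"tz": -0.01,"spin": -8.2}]}}

```text
t: 26.05
ee_pos: [444.9, 3.5, 161.1]
orientation: [-3.12, 0.367, 0.002]
ft_force: [0.7, -1.0, -2.1]
width: 42.2
grasp_force: 30.0
```

{"fn": "apply_moves", "kwargs": {"targets": [{"tx": 0,"ty": 0.013,"tz": -0.005,"spin": 0},{"tx": 0,"ty": 0.019,"tz": -0.015,"spin": 0},{"tx": 0,"ty": 0.019,"tz": -0.025,"spin": 0},{"tx": 0,"ty": 0.019,"tz": -0.035,"spin": 0},{"tx": 0,"ty": 0.019,"tz": -0.045,"spin": 0},{"tx": 0,"ty": 0.019,"tz": -0.05,"spin": 0},{"tx": 0,"ty": 0.019,"tz": -0.05,"spin": 0},{"tx": 0,"ty": 0.019,"tz": -0.05,"spin": 0}]}}

```text
t: 26.85
ee_pos: [446.1, 19.4, 111.7]
orientation: [3.12, -0.369, -0.0]
ft_force: [-0.2, -0.3, -2.7]
width: 41.6
grasp_force: 30.0
```

```bash
python3 - <<'E'
from h import *
tool();im=ctrl.get_image("wrist");c=cal("wrist")
for o,z in [("blue_module",160),("blue_cradle",16)]:
    for d in ctrl.outline_of(o,"wrist")[:2]: print(o,rect(c,d["pixels"],z),d["box"],round(d["score"],2))
a=np.radians(-13.5);u=np.array([np.cos(a),np.sin(a),0]);v=np.array([-u[1],u[0],0])
q=proj(c,[np.array([446,20,16])+35*(i*u+j*v) for i,j in((1,1),(1,-1),(-1,-1),(-1,1))]); im=im.copy()
cv2.polylines(im,[q.round().astype(np.int32)],True,(0,255,255),1); save("w8",cv2.resize(im[120:420,220:420],(400,600),interpolation=cv2.INTER_CUBIC))
E
```

```text
t 26.85 tcp [446.1  19.4 111.7] yaw x -13.5 tilt [-0. -0.] w 41.6 F [-0.2 -0.3 -2.7] gf 30.0
blue_module [454.3, 19.7, 61.5, 42.0, -13.0] [258.8, 245.5, 378.5, 398.5] 0.69
blue_module [493.0, -116.2, 66.5, 21.6, -7.6] [608.5, 70.9, 640.0, 229.3] 0.18
blue_cradle [450.4, 23.5, 71.2, 66.2, 75.9] [267.3, 191.7, 366.4, 278.3] 0.94
```

View pics/w8.png

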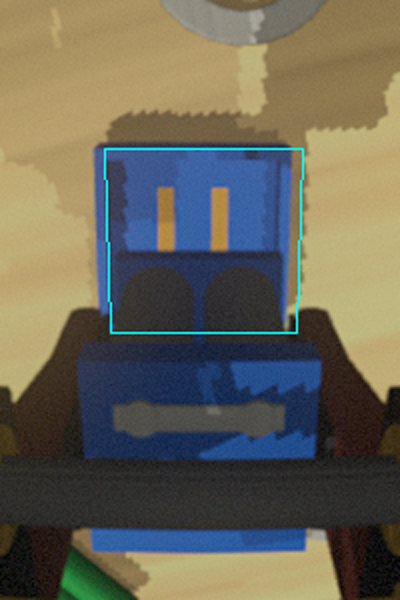

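The blue module is above the blue cradle. The cradle appears about 4.5 px left of and 1.5 px above my outline, so I'm shifting +2 and +3 mm and lowering.

{"fn": "apply_moves", "kwargs": {"targets": [{"tx": 0.002,"ty": 0.003,"tz": -0.01,"spin": 0},{"tx": 0.002,"ty": 0.003,"tz": -0.03,"spin": 0},{"tx": 0.002,"ty": 0.003,"tz": -0.05,"spin": 0},{"tx": 0.002,"ty": 0.003,"tz": -0.064,"spin": 0},{"tx": 0.002,"ty": 0.003,"tz": -0.074,"spin": 0},{"tx": 0.002,"ty": 0.003,"tz": -0.08,"spin": 0},{"tx": 0.002,"ty": 0.003,"tz": -0.083,"spin": 0},{"tx": 0.002,"ty": 0.003,"tz": -0.084,"spin": 0}]}}

```text
t: 27.8
ee_pos: [448.1, 22.8, 27.7]
orientation: [-3.12, 0.368, -0.0]
ft_force: [-0.4, -0.3, -2.3]
width: 41.9
grasp_force: 30.0
```

{"fn": "apply_moves", "kwargs": {"targets": [{"tx": 0,"ty": 0,"tz": -0.0004,"spin": 0},{"tx": 0,"ty": 0,"tz": -0.0008,"spin": 0},{"tx": 0,"ty": 0,"tz": -0.0012,"spin": 0},{"tx": 0,"ty": 0,"tz": -0.0016,"spin": 0},{"tx": 0,"ty": 0,"tz": -0.002,"spin": 0},{"tx": 0,"ty": 0,"tz": -0.0022,"spin": 0},{"tx": 0,"ty": 0,"tz": -0.0024,"spin": 0},{"tx": 0,"ty": 0,"tz": -0.0024,"spin": 0}]}}

```text
t: 28.6
ee_pos: [448.1, 22.7, 26.0]
orientation: [-3.12, 0.368, -0.001]
ft_force: [-2.1, -1.0, 7.8]
width: 41.8
grasp_force: 30.0
```

{"fn": "apply_moves", "kwargs": {"targets": [{"tx": 0,"ty": 0,"tz": 0,"spin": 0},{"tx": 0,"ty": 0,"tz": 0,"spin": 0},{"tx": 0,"ty": 0,"tz": 0,"spin": 0},{"tx": 0,"ty": 0,"tz": 0,"spin": 0},{"tx": 0,"ty": 0,"tz": 0,"spin": 0},{"tx": 0,"ty": 0,"tz": 0.02,"spin": 0},{"tx": 0,"ty": 0,"tz": 0.06,"spin": 0},{"tx": 0,"ty": 0,"tz": 0.1,"spin": 0}], "gripper": -1}}

```text
t: 29.4
ee_pos: [447.1, 22.7, 125.9]
orientation: [3.12, -0.368, -0.004]
ft_force: [0.6, 0.2, -0.4]
width: 88.0
grasp_force: 0.0
```

```bash
python3 - <<'E'
from h import *
tool();im=ctrl.get_image("wrist");c=cal("wrist")
for o,z in [("blue_module",74),("blue_cradle",16)]:
    for d in ctrl.outline_of(o,"wrist")[:2]: print(o,rect(c,d["pixels"],z),d["box"],round(d["score"],2))
save("w9",cv2.resize(im[120:420,200:440],(480,600),interpolation=cv2.INTER_CUBIC))
E
```

```text
t 29.4 tcp [447.1  22.7 125.9] yaw x -13.47 tilt [-0.002 -0.   ] w 88.0 F [ 0.6  0.2 -0.4] gf 0.0
blue_module [455.2, 24.4, 56.8, 43.8, -13.1] [284.5, 206.1, 357.6, 297.4] 0.63
```

View pics/w9.png

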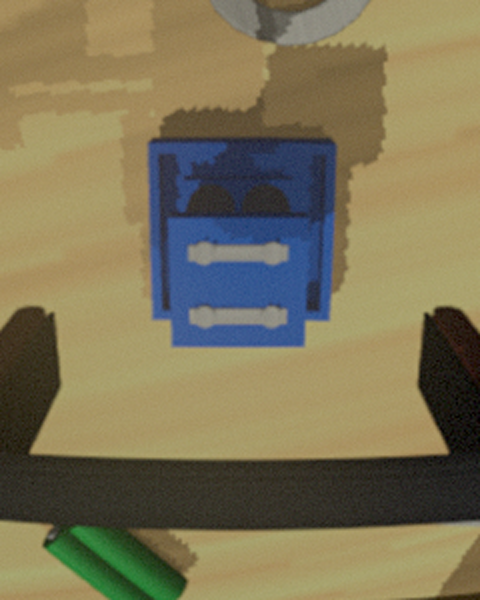

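Blue is seated upright in its cradle (crop centre at about (240,280), walls on both sides). Next is the long module.

{"fn": "apply_moves", "kwargs": {"targets": [{"tx": 0.001,"ty": -0.015,"tz": 0.03,"spin": 0},{"tx": 0.003,"ty": -0.055,"tz": 0.06,"spin": 1},{"tx": 0.005,"ty": -0.1,"tz": 0.09,"spin": 2},{"tx": 0.008,"ty": -0.148,"tz": 0.11,"spin": 4},{"tx": 0.01,"ty": -0.196,"tz": 0.12,"spin": 6},{"tx": 0.013,"ty": -0.24,"tz": 0.13,"spin": 7},{"tx": 0.015,"ty": -0.28,"tz": 0.13,"spin": 8},{"tx": 0.015,"ty": -0.304,"tz": 0.13,"spin": 8.3}]}}

```text
t: 30.35
ee_pos: [462.6, -284.1, 254.0]
orientation: [-3.138, 0.144, 0.001]
ft_force: [-1.5, 0.5, 0.5]
width: 87.7
grasp_force: 0.0
```

```bash
python3 - <<'E'
from h import *
for k in range(4):
    im=ctrl.get_image("wrist")
o=tool();c=cal("wrist")
for d in ctrl.outline_of("long_module","wrist")[:2]:
    m=d["pixels"]; print(rect(c,m,70),d["box"],round(d["score"],2))
    # refine: per-row mid of columns, only yellow top
hsv=cv2.cvtColor(im,cv2.COLOR_RGB2HSV); m=(hsv[...,0]>21)&(hsv[...,0]<34)&(hsv[...,1]>190); m[:, :280]=0; m[:,370:]=0; m[340:]=0
v,u=np.nonzero(m); print("yellow",rect(c,m,70),u.min(),u.max(),v.min(),v.max(),m.sum())
t=ctrl.get_image("top");ct=cal("top")
for d in ctrl.outline_of("long_module","top")[:1]: print("top",rect(ct,d["pixels"],70),d["score"])
E
```

```text
t 30.55 tcp [ 462.1 -280.7  253.7] yaw x -5.25 tilt [-0.002  0.002] w 87.6 F [ 0.3 -0.4 -0.5] gf 0.0
[461.4, -280.3, 144.3, 42.6, -4.6] [300.0, 138.7, 341.7, 288.5] 0.68
yellow [462.3, -280.1, 143.9, 41.8, -4.5] 299 343 140 286 4545
top [460.8, -275.2, 144.5, 61.6, -4.8] 0.83
```

The long module is at (462,-280.2), yaw -4.6°. It measures 144×42, which matches. I'm descending and gripping at its centre.

{"fn": "apply_moves", "kwargs": {"targets": [{"tx": -0.001,"ty": 0.001,"tz": -0.035,"spin": 0.5},{"tx": -0.001,"ty": 0.001,"tz": -0.08,"spin": 0.5},{"tx": -0.001,"ty": 0.001,"tz": -0.125,"spin": 0.5},{"tx": -0.001,"ty": 0.001,"tz": -0.165,"spin": 0.5},{"tx": -0.001,"ty": 0.001,"tz": -0.2,"spin": 0.5},{"tx": -0.001,"ty": 0.001,"tz": -0.222,"spin": 0.5},{"tx": -0.001,"ty": 0.001,"tz": -0.232,"spin": 0.5},{"tx": -0.001,"ty": 0.001,"tz": -0.234,"spin": 0.5}]}}

```text
t: 31.5
ee_pos: [461.7, -279.1, 20.6]
orientation: [-3.138, 0.126, 0.002]
ft_force: [-0.8, -1.4, 0.3]
width: 87.7
grasp_force: 0.0
```

{"fn": "apply_moves", "kwargs": {"targets": [{"tx": 0,"ty": 0,"tz": 0,"spin": 0},{"tx": 0,"ty": 0,"tz": 0,"spin": 0},{"tx": 0,"ty": 0,"tz": 0,"spin": 0},{"tx": 0,"ty": 0,"tz": 0,"spin": 0},{"tx": 0,"ty": 0,"tz": 0,"spin": 0},{"tx": 0,"ty": 0,"tz": 0,"spin": 0},{"tx": 0,"ty": 0,"tz": 0,"spin": 0},{"tx": 0,"ty": 0,"tz": 0,"spin": 0}], "gripper": 1}}

```text
t: 32.3
ee_pos: [462.5, -281.1, 21.9]
orientation: [3.138, -0.128, 0.002]
ft_force: [-1.0, -4.5, 6.2]
width: 42.0
grasp_force: 30.0
```

{"fn": "apply_moves", "kwargs": {"targets": [{"tx": 0,"ty": 0,"tz": 0.002,"spin": 0},{"tx": 0,"ty": 0,"tz": 0.006,"spin": 0},{"tx": 0,"ty": 0,"tz": 0.014,"spin": 0},{"tx": 0,"ty": 0,"tz": 0.025,"spin": 0},{"tx": 0,"ty": 0,"tz": 0.036,"spin": 0},{"tx": 0,"ty": 0,"tz": 0.045,"spin": 0},{"tx": 0,"ty": 0,"tz": 0.05,"spin": 0},{"tx": 0,"ty": 0,"tz": 0.05,"spin": 0}]}}

```text
t: 33.1
ee_pos: [462.5, -280.6, 72.5]
orientation: [3.138, -0.128, 0.003]
ft_force: [-0.6, 0.1, -6.6]
width: 41.6
grasp_force: 30.0
```

```bash
python3 - <<'E'
from h import *
o=tool();print(o["moment"]);im=ctrl.get_image("wrist");c=cal("wrist")
for n,z in [("long_module",120),("blue_cradle",16),("blue_module",74),("board",16)]:
  for d in ctrl.outline_of(n,"wrist")[:2]: print(n,rect(c,d["pixels"],z),d["box"],round(d["score"],2))
im=ctrl.get_image("top");c=cal("top")
for n,z in [("long_module",120),("blue_module",74),("red_module",74),("board",16),("long_cradle",16),("board_tray",16)]:
  for d in ctrl.outline_of(n,"top")[:2]: print("T",n,rect(c,d["pixels"],z),round(d["score"],2))
E
```

```text
t 33.1 tcp [ 462.5 -280.6   72.5] yaw x -4.67 tilt [ 0.002 -0.001] w 41.6 F [-0.6  0.1 -6.6] gf 30.0
[ 0.0570697  -0.02695878  0.01543296]
long_module [479.8, -279.7, 109.0, 42.7, -4.7] [251.3, 139.5, 387.3, 421.4] 0.72
blue_cradle [441.8, -9.4, 82.3, 34.4, -27.5] [0.9, 257.9, 28.2, 327.9] 0.94
blue_cradle [431.2, -275.7, 206.9, 81.0, -4.7] [252.8, 140.8, 385.5, 423.8] 0.41
blue_module [466.4, -75.6, 36.8, 12.5, -27.8] [1.5, 278.3, 12.7, 320.6] 0.55
board [637.3, -122.3, 69.3, 59.7, 80.2] [38.5, 0.8, 116.4, 75.2] 0.86
board [441.8, 0.4, 48.8, 15.6, -27.8] [0.0, 273.1, 12.4, 321.9] 0.6
T long_module [460.4, -270.6, 147.9, 60.5, -5.5] 0.79
T blue_module [444.9, 21.8, 43.6, 42.4, -12.4] 0.96
T red_module [636.3, 95.6, 50.6, 44.4, 5.0] 0.62
T board [640.5, -130.0, 67.1, 46.6, -7.9] 0.98
T board [429.7, -182.5, 68.1, 48.8, 30.9] 0.86
T long_cradle [487.3, 264.6, 175.3, 74.8, 5.3] 0.58
T board_tray [641.6, -131.0, 99.4, 78.5, -8.5] 0.92
```

The long module is lifted level (Fz -6.6 N, moments near zero). I'm carrying it high over blue to the long cradle at about (489.5,265.7), yaw +6°.

{"fn": "apply_moves", "kwargs": {"targets": [{"tx": 0,"ty": 0,"tz": 0.02,"spin": 0},{"tx": 0,"ty": 0.005,"tz": 0.045,"spin": 0},{"tx": 0,"ty": 0.015,"tz": 0.07,"spin": 0},{"tx": 0.002,"ty": 0.035,"tz": 0.09,"spin": 1},{"tx": 0.004,"ty": 0.065,"tz": 0.1,"spin": 2},{"tx": 0.006,"ty": 0.1,"tz": 0.1,"spin": 3},{"tx": 0.008,"ty": 0.14,"tz": 0.1,"spin": 4},{"tx": 0.01,"ty": 0.18,"tz": 0.1,"spin": 5}]}}

```text
t: 34.5
ee_pos: [471.7, -99.0, 171.6]
orientation: [3.141, 0.009, 0.001]
ft_force: [0.6, 0.4, -6.9]
width: 41.9
grasp_force: 30.0
```

{"fn": "apply_moves", "kwargs": {"targets": [{"tx": 0.002,"ty": 0.04,"tz": 0,"spin": 0.5},{"tx": 0.004,"ty": 0.08,"tz": 0,"spin": 1},{"tx": 0.006,"ty": 0.12,"tz": 0,"spin": 2},{"tx": 0.008,"ty": 0.16,"tz": 0,"spin": 3},{"tx": 0.01,"ty": 0.2,"tz": 0,"spin": 4},{"tx": 0.012,"ty": 0.24,"tz": 0,"spin": 5},{"tx": 0.014,"ty": 0.275,"tz": 0,"spin": 5.5},{"tx": 0.016,"ty": 0.305,"tz": 0,"spin": 5.7}]}}

```text
t: 35.3
ee_pos: [487.6, 206.7, 171.3]
orientation: [-3.137, -0.167, -0.0]
ft_force: [0.4, -0.7, -6.3]
width: 41.7
grasp_force: 30.0
```

{"fn": "apply_moves", "kwargs": {"targets": [{"tx": 0.001,"ty": 0.025,"tz": 0,"spin": 0},{"tx": 0.0015,"ty": 0.042,"tz": 0,"spin": 0},{"tx": 0.0015,"ty": 0.054,"tz": -0.005,"spin": 0},{"tx": 0.0015,"ty": 0.06,"tz": -0.015,"spin": 0},{"tx": 0.0015,"ty": 0.061,"tz": -0.025,"spin": 0},{"tx": 0.0015,"ty": 0.061,"tz": -0.03,"spin": 0},{"tx": 0.0015,"ty": 0.061,"tz": -0.03,"spin": 0},{"tx": 0.0015,"ty": 0.061,"tz": -0.03,"spin": 0}]}}

```text
t: 36.1
ee_pos: [489.5, 265.0, 141.1]
orientation: [3.137, 0.164, -0.001]
ft_force: [0.3, 0.5, -7.0]
width: 41.9
grasp_force: 30.0
```

```bash
python3 - <<'E'
from h import *
from scipy.optimize import least_squares
o=tool();im=ctrl.get_image("wrist");c=cal("wrist")
for n,z in [("long_module",190),("long_cradle",16)]:
  for d in ctrl.outline_of(n,"wrist")[:2]: print(n,rect(c,d["pixels"],z),d["box"],round(d["score"],2))
def box(X,Y,a,l,w,z):
    a=np.radians(a);u=np.array([np.cos(a),np.sin(a),0]);v=np.array([-u[1],u[0],0])
    return proj(c,[np.array([X,Y,z])+l/2*i*u+w/2*j*v for i,j in((1,1),(1,-1),(-1,-1),(-1,1))]).round().astype(np.int32)
q=box(489.5,265.7,6,172,70,16); print(q.tolist()); im=im.copy(); cv2.polylines(im,[q],True,(0,255,255),1)
save("w10",im)
E
```

```text
t 36.1 tcp [489.5 265.  141.1] yaw x 5.98 tilt [-0.001 -0.   ] w 41.9 F [ 0.3  0.5 -7. ] gf 30.0
long_module [507.7, 269.1, 108.1, 42.1, 6.1] [251.7, 140.2, 387.2, 421.5] 0.72
long_cradle [568.3, 279.0, 71.0, 14.8, -84.4] [269.0, 119.3, 360.5, 141.2] 0.58
[[276, 124], [367, 124], [361, 327], [281, 327]]
```

View pics/w10.png

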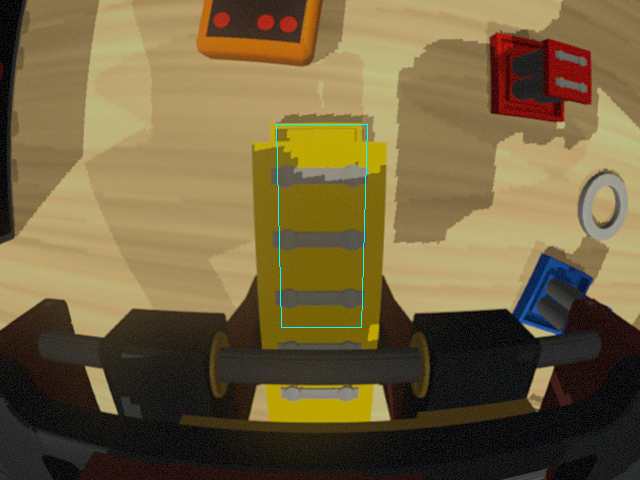

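Far end of the long cradle: corners are at about (270,122) and (360,122), 6 px left of my outline, so the cradle is about 3 mm further in +y. Red and blue are standing in their cradles at right. I'm correcting and lowering.

{"fn": "apply_moves", "kwargs": {"targets": [{"tx": 0.0005,"ty": 0.003,"tz": -0.012,"spin": 0},{"tx": 0.0005,"ty": 0.003,"tz": -0.035,"spin": 0},{"tx": 0.0005,"ty": 0.003,"tz": -0.06,"spin": 0},{"tx": 0.0005,"ty": 0.003,"tz": -0.082,"spin": 0},{"tx": 0.0005,"ty": 0.003,"tz": -0.098,"spin": 0},{"tx": 0.0005,"ty": 0.003,"tz": -0.108,"spin": 0},{"tx": 0.0005,"ty": 0.003,"tz": -0.112,"spin": 0},{"tx": 0.0005,"ty": 0.003,"tz": -0.113,"spin": 0}]}}

```text
t: 37.05
ee_pos: [490.0, 268.9, 28.1]
orientation: [3.137, 0.165, -0.0]
ft_force: [0.4, -0.6, -6.5]
width: 42.3
grasp_force: 30.0
```

```bash
python3 - <<'E'
from h import *
o=tool();im=ctrl.get_image("wrist");c=cal("wrist")
for n,z in [("long_module",77),("long_cradle",16)]:
  for d in ctrl.outline_of(n,"wrist")[:2]: print(n,rect(c,d["pixels"],z),d["box"],round(d["score"],2))
im=ctrl.get_image("scene");c=cal("scene")
for n in ["long_module","long_cradle"]:
  for d in ctrl.pinpoint(n,"scene")[:1]: print(n,plane(c,d["uv"],5 if n=="long_module" else 0).round(1),round(d["score"],2))
E
```

```text
t 37.05 tcp [490.  268.9  28.1] yaw x 6.04 tilt [-0. -0.] w 42.3 F [ 0.4 -0.6 -6.5] gf 30.0
long_module [508.3, 272.9, 108.2, 42.2, 6.1] [252.9, 138.6, 385.5, 420.7] 0.79
long_cradle [488.8, 269.5, 174.5, 71.7, 6.2] [247.8, 110.6, 398.1, 416.6] 0.66
long_module [[492.9 264.9   5. ]] 0.79
long_cradle [[492.1 265.2   0. ]] 0.74
```

{"fn": "apply_moves", "kwargs": {"targets": [{"tx": 0,"ty": 0,"tz": -0.0005,"spin": 0},{"tx": 0,"ty": 0,"tz": -0.001,"spin": 0},{"tx": 0,"ty": 0,"tz": -0.0015,"spin": 0},{"tx": 0,"ty": 0,"tz": -0.002,"spin": 0},{"tx": 0,"ty": 0,"tz": -0.0024,"spin": 0},{"tx": 0,"ty": 0,"tz": -0.0027,"spin": 0},{"tx": 0,"ty": 0,"tz": -0.003,"spin": 0},{"tx": 0,"ty": 0,"tz": -0.003,"spin": 0}]}}

```text
t: 38.15
ee_pos: [489.9, 268.7, 25.9]
orientation: [-3.137, -0.165, -0.0]
ft_force: [-3.0, -2.0, 3.4]
width: 41.9
grasp_force: 30.0
```

The module is in contact and centred in the cradle (cradle measured at (488.8,269.5), yaw 6.2°). I'm releasing and rising.

{"fn": "apply_moves", "kwargs": {"targets": [{"tx": 0,"ty": 0,"tz": 0,"spin": 0},{"tx": 0,"ty": 0,"tz": 0,"spin": 0},{"tx": 0,"ty": 0,"tz": 0,"spin": 0},{"tx": 0,"ty": 0,"tz": 0,"spin": 0},{"tx": 0,"ty": 0,"tz": 0,"spin": 0},{"tx": 0,"ty": 0,"tz": 0.02,"spin": 0},{"tx": 0,"ty": 0,"tz": 0.06,"spin": 0},{"tx": 0,"ty": 0,"tz": 0.1,"spin": 0}], "gripper": -1}}

```text
t: 38.95
ee_pos: [489.3, 268.4, 125.8]
orientation: [3.136, 0.165, -0.003]
ft_force: [0.6, 0.9, -0.6]
width: 88.0
grasp_force: 0.0
```

{"fn": "apply_moves", "kwargs": {"targets": [{"tx": 0,"ty": 0,"tz": 0.04,"spin": 0},{"tx": 0,"ty": 0,"tz": 0.08,"spin": 0},{"tx": 0,"ty": 0,"tz": 0.12,"spin": 0},{"tx": 0,"ty": 0,"tz": 0.15,"spin": 0},{"tx": 0,"ty": 0,"tz": 0.15,"spin": 0},{"tx": 0,"ty": 0,"tz": 0.15,"spin": 0},{"tx": 0,"ty": 0,"tz": 0.15,"spin": 0},{"tx": 0,"ty": 0,"tz": 0.15,"spin": 0}]}}

```text
t: 39.75
ee_pos: [489.2, 268.3, 273.7]
orientation: [3.136, 0.165, -0.004]
ft_force: [-0.1, 0.2, 0.1]
width: 87.6
grasp_force: 0.0
```

```bash
python3 - <<'E'
from h import *
o=tool();im=ctrl.get_image("wrist");c=cal("wrist")
for n,z in [("long_module",74),("long_cradle",16),("red_module",74),("red_cradle",16),("blue_module",74),("blue_cradle",16),("board",16),("meter",36)]:
  for d in ctrl.outline_of(n,"wrist")[:1]: print(n,rect(c,d["pixels"],z),d["box"],round(d["score"],2))
im=ctrl.get_image("top");c=cal("top")
for n,z in [("long_module",74),("red_module",74),("blue_module",74),("board",16),("meter",36)]:
  for d in ctrl.outline_of(n,"top")[:1]: print("T",n,rect(c,d["pixels"],z),round(d["score"],2))
im=ctrl.get_image("scene"); save("s_end",cv2.resize(im[130:440,200:480],(540,598),interpolation=cv2.INTER_CUBIC))
E
```

```text
t 39.75 tcp [489.2 268.3 273.7] yaw x 6.03 tilt [-0.003 -0.001] w 87.6 F [-0.1  0.2  0.1] gf 0.0
long_module [490.8, 271.5, 143.5, 42.7, 5.6] [297.2, 136.6, 344.1, 279.8] 0.57
long_cradle [489.0, 269.9, 172.7, 71.4, 6.2] [288.3, 127.1, 353.6, 275.2] 0.69
red_module [639.1, 114.1, 69.4, 47.7, -82.3] [454.2, 66.3, 516.7, 112.8] 0.87
red_cradle [644.6, 103.5, 74.3, 71.2, -83.8] [444.9, 60.4, 501.8, 126.1] 0.68
blue_module [454.4, 44.5, 83.5, 46.6, 74.7] [481.8, 236.7, 546.2, 292.3] 0.93
blue_cradle [448.4, 28.2, 81.2, 72.0, 76.2] [468.8, 223.1, 534.8, 288.7] 0.77
board [434.2, -176.6, 81.3, 64.4, 30.0] [588.8, 249.3, 621.2, 301.3] 0.76
meter [668.7, 328.6, 104.2, 91.1, -1.0] [234.2, 1.8, 328.0, 90.4] 0.8
T red_module [637.0, 95.9, 51.8, 44.4, 6.1] 0.76
T blue_module [445.0, 21.5, 41.6, 40.0, -13.8] 0.96
T board [429.9, -180.8, 67.4, 46.0, 29.9] 0.87
T meter [710.2, 319.6, 194.6, 97.2, -2.1] 0.82
```

The long module top measures 143.5×42.7 at height 74 mm, so it is upright and centred. The meter and the decoy have not moved. I'm handing the job in.

```bash
python3 -c "
from workcell import ctrl
print(ctrl.close_job())"
```

```text
the job is handed in; nothing more can be done
None
```

The job is handed in at about 40 s of robot time: the board is in the green tray, then red, blue and the long yellow module are each upright in their own cradles, and the multimeter was not touched; the judge's result was not shown.

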